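# Load the ink tank into the carton printer and clamp it home

### The arm

A 6-joint arm with a two-finger parallel gripper is mounted at the origin on a cart in front of the work surface, level with it; the furniture and walls round the work are solid. World frame = base frame: x ahead of the robot, y to its left, z up, the work surface at z = 0. Lengths are in m, angles in degrees, forces in N, time in s.
With the tool pointing down it reaches from about 0.325 to 0.9 m from the base axis. Payload 3.5 kg.
Tool frame: the origin (TCP) lies between the finger pads; the fingertips stand 11 mm ahead of it and the grasp point (between the pads) lies 8 mm behind it; z points along the fingers, y is the line along which they close (so a half turn about z gives the same grasp; the last joint's range is limited). The gripper opens to 85 mm and grips with 20 to 120 N. Pads are 22 mm wide; open, the fingers measure 114 mm over their backs; the gripper's body (76 mm by 85 mm) begins 54 mm behind the grasp point. The pads swing forward as they close: fully open they stand 13 mm farther back than shut.
Start: joints at [62.143, 15.837, -1.513, 72.651, 0, 84.076], TCP at [0.233, 0.58, 0.242] pointing down, gripper open.
Joint ranges: [-178.77, 178.77], [-48.84, 107.48], [-61.69, 71.31], [-111.58, 123.2], [-90, 87.43], [-180, 180]. Speed limits (degrees/s): [147.25, 147.25, 180, 180, 180, 180].

### API

Orientations are given as a 3x3 rotation matrix whose columns are the frame's x, y, z axes.
In Python, from station import ctrl, imaging gives the robot as it stands (ctrl), with the cameras (imaging).
- The arm moves only by the shell command python3 nudge.py 'ROWS' [OPENING] [FORCE]. ROWS is a JSON list that holds a single list of rows (three levels of brackets), with 1 to 20 rows, each of 6 numbers: dx, dy, dz in shares of the most that a row can go, 1 being 50 mm, then a rotation vector rx, ry, rz in fractions of the full range, 1 being 120 degrees; each row shifts and turns the commanded pose from where the row before left it, along the tool's axes as they then stand; what a row does not reach is not made up. A row lasts 1/10 s, in which the tool goes at most 0.05 m and 8.59 degrees, less where a joint would pass 70% of its speed; a pose out of reach is approached as far as the arm can. OPENING is the finger opening in m, set as the command begins (- or left out keeps the last). The fingers move at their own pace and stop on an object; FORCE is the grip in N (left out, the last holds). Time passes only in rows, so rows that do not move let the fingers close. It prints the time, the measured TCP pose, the force, the opening and the grip force at its end. No shift or turn number may pass 1 either way. Input that does not fit is refused with a message, and nothing moves.
- ctrl.get_state(): the state, without advancing time (a new reading comes with each control period).
- imaging.read_camera(name): name is "side" or "top"; returns the picture (400x640x3 uint8, red, green, blue); there is no depth.
- imaging.calibration(name): a dict with "intrinsics" (3x3 intrinsics, pixels), "T" (4x4, takes a point from camera to world coordinates). Camera axes: x right, y down, z forward; pixel columns grow to the right and rows downward; lengths in m; the calibration is good to about 2 mm. A picture is of the moment at which its call begins. calibration takes no time and is no camera call.
- ctrl.sign_off(): hands the job in; it is judged then, once.
The state is a dict: "t": time; "joints": joint angles; "dq": joint speeds; "effort": joint torques, N m; "ee_pos": TCP position; "orientation": TCP orientation; "ft_force": force on the tool from outside, world axes, zero at the start; "ft_torque": the same for the moment, N m; "width": finger opening in m; "gripper_force": force on a finger pad.
Only numpy, scipy, OpenCV 4.12 (cv2) and the standard library are available. Lean on these libraries where they do the work, as an engineer would, in place of code of your own. Each camera call takes 0.05 s, during which the arm holds its last target. There are 200 camera calls.

### The job

Put the black ink tank upright into the printer's empty well and let go of it, then swing the printer's open clamp arm over and press it fully shut, so that it drives the tank down home. Leave the arm shut with the tank under it, and leave the tape measure, the box of screws and the roll of masking tape where they are.

Things in the scene. Friction and masses are not known exactly. Their poses are not given: they have to be found in the camera images.
- ink_tank: Loose ink tank: plain black rounded block upright on the table, 44 mm along its x, 74 mm along its y, 110 mm tall (the top 4 mm a slightly smaller step), about 0.2 kg, blank white label and grey grip ribs on its two broad faces (facing its +x and -x). Origin: centre of its underside, z up. Can be gripped from above across the 44 mm. Either way round is right.
- printer: Carton printer, fixed to the table: dark base plate (x -70 to +180 mm, y -125 to +125 mm), a dark grey rectangular well in front and an 85 mm high grey print unit behind (x +52 to +172 mm, y -110 to +110 mm). Origin: on the table under the centre of the well; x points from the well to the print unit, y towards the clamp's hinge posts, z up. Its yaw varies.
- well_mouth (a point): Centre of the well's open mouth, 62 mm above the table. Inside, the well is 50 mm along the printer's x and 80 mm along its y (3 mm clearance each side of the tank, the tank's x along the printer's x), with a flared rim.
- seat (a joint): Sprung floor plate of the well, m pushed down: 0 when up, its top 32 mm above the table; 0.014 with the tank home; stop at 0.016. The tank first stands on it with its top at 142 mm; the spring carries the tank and gives way from about 5 N, 6.5 N when home.
- tank_home (a point): Where the centre of the tank's underside is when it is fully home: on the well's axis, 18 mm above the table (14 mm lower than where the tank first stands; its top is then 128 mm above the table).
- clamp (a joint): Angle of the clamp arm, rad: 0 shut on a hard stop (arm level over the well, along the printer's -y), growing as it opens, pi/2 upright, stop at 2.2; starts at 1.9 to 2.1, leaning back away from the well. The hinge is stiff (0.55 N m): the arm stays where it is left, takes 4 to 5 N at its end to swing and about 7 N to press down the last bit onto the tank.
- clamp_hinge (a point): Hinge axis of the clamp arm, along the printer's x: 95 mm from the well's axis on the printer's +y side, 140 mm above the table, between two 151 mm high dark posts.
- clamp_end (a point): Centre of the outer (upper when shut) face of the thumb plate at the arm's free end, 145 mm from the hinge axis and 13 mm to the outer side of it; the plate is 52 x 40 mm, 12 mm thick; the arm ends 165 mm from the hinge axis and is 34 mm wide. A black round presser foot hangs 12 mm below the hinge line at 95 mm and bears on the tank's top when shut.
- tape_measure: Bystander: yellow pocket tape measure, 36 x 87 x 64 mm, loose on the table. Origin: centre of its underside.
- screw_box: Bystander: card box of screws, 65 x 100 x 45 mm, loose on the table. Origin: centre of its underside.
- masking_tape: Bystander: roll of masking tape lying flat, 100 mm across, 25 mm high, loose on the table. Origin: centre of its underside.

How it is judged (in metres and radians):
On the way, in this order (a step that is already met when the one before it is completed fails the run):
1. the tank stands upright in the well, down on the seat, let go, with the clamp arm still open (horizontal distance between ink_tank and tank_home below 0.007 m and angle between ink_tank's own z axis and vertical below 0.09 rad and z of ink_tank in the frame of tank_home below 0.02 m and value of joint clamp above 1 rad and contact force between the fingers and ink_tank below 0.1 N), for 0.2 s.
2. the clamp arm is shut and the tank is down home (horizontal distance between ink_tank and tank_home below 0.007 m and angle between ink_tank's own z axis and vertical below 0.09 rad and value of joint clamp below 0.05 rad and z of ink_tank in the frame of tank_home below 0.006 m), for 0.2 s.
At the end, for the whole second after the job is handed in: The tank is upright (within 5 degrees) in the well, within 7 mm of the well's axis and within 6 mm of its home height, at rest, and the clamp arm is shut to within 0.05 rad; no bystander has moved more than 40 mm (all of step 2 and linear speed of ink_tank below 0.02 m/s); the robot touches nothing.
It fails at once if the tape measure is moved more than 40 mm (distance of tape_measure from where it was at the start of the episode above 0.04 m).
It fails at once if the screw box is moved more than 40 mm (distance of screw_box from where it was at the start of the episode above 0.04 m).
It fails at once if the masking tape is moved more than 40 mm (distance of masking_tape from where it was at the start of the episode above 0.04 m).
It also fails if it takes over 54 s, if anything falls off the work surface, if the arm or the gripper's body presses on something with over 40 N, if the wrist force passes 120 N, or if a joint passes its speed limit or range.

## Working session

There is one attempt and no reset: what is moved stays moved. The work goes in short steps, Python scripts to look and compute and a shell command to move; the robot and the scene stay as the last step left them, time stands still between calls to the robot, and variables do not carry over. Pictures are saved under pics/ and viewed, at most 13 in all, crops included, and the job is handed in when it is done.

```bash
ls; mkdir -p pics
python3 - <<'E'
from station import ctrl, imaging
import cv2,numpy as np
np.set_printoptions(precision=4,suppress=True)
for n in("top","side"):
    cv2.imwrite(f"pics/{n}0.png",cv2.cvtColor(imaging.read_camera(n),cv2.COLOR_RGB2BGR)); c=imaging.calibration(n);print(n,c["intrinsics"],c["T"])
s=ctrl.get_state();print(s["t"],s["ee_pos"],s["orientation"],s["width"])
E
```

```text
nudge.py
pics
station.py
top [[407.4294   0.     315.0024]
 [  0.     407.4294 201.4726]
 [  0.       0.       1.    ]] [[ 0.0275 -0.9888  0.1468  0.407 ]
 [-0.9996 -0.0265  0.0085  0.0192]
 [-0.0045 -0.147  -0.9891  1.1893]
 [ 0.      0.      0.      1.    ]]
side [[398.4287   0.     318.36  ]
 [  0.     398.4287 199.6024]
 [  0.       0.       1.    ]] [[ 0.6892 -0.4088  0.5982 -0.1971]
 [-0.7244 -0.4061  0.5571 -0.6836]
 [ 0.0152 -0.8173 -0.576   0.8528]
 [ 0.      0.      0.      1.    ]]
0.1 [0.2332 0.5792 0.2413] [[-0.9276  0.3735 -0.0009]
 [ 0.3735  0.9276 -0.0018]
 [ 0.0002 -0.002  -1.    ]] 0.0855597806417898
```

View pics/top0.png

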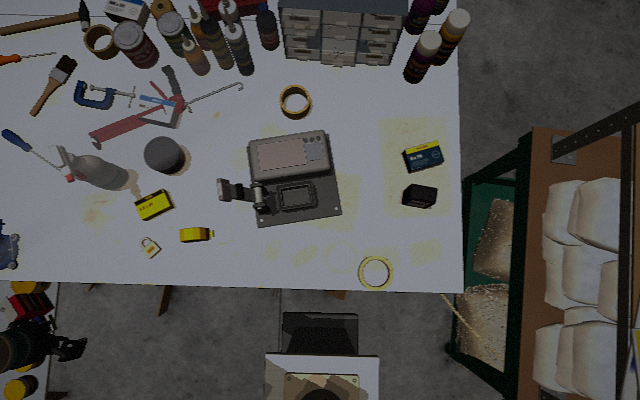

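View pics/side0.png

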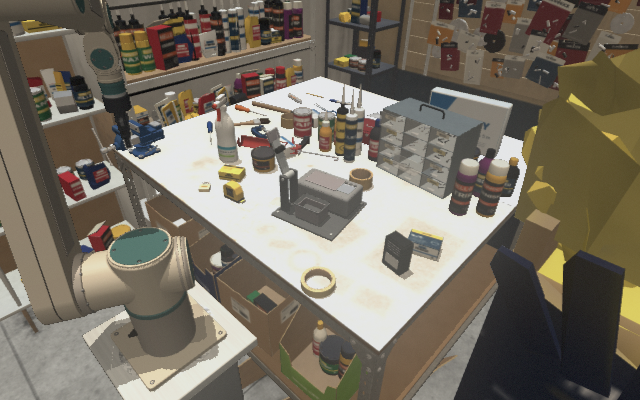

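The top picture shows the printer with its well near (297,197), its arm leaning left to about (222,185), the tank at (420,196), the screw box at (422,156), the masking tape at (375,271) and the tape measure at (195,235). I'll enlarge the printer and the tank.

Run:
```python
import cv2,numpy as np
a=cv2.imread("pics/top0.png");b=cv2.imread("pics/side0.png")
def crop(im,x0,y0,w,h,k,out):
    c=np.clip(im[y0:y0+h,x0:x0+w]*1.7,0,255).astype('uint8') if im is a else im[y0:y0+h,x0:x0+w]
    c=cv2.resize(c,None,fx=k,fy=k,interpolation=cv2.INTER_CUBIC)
    for x in range((x0+9)//10*10,x0+w,10):
        cv2.line(c,((x-x0)*k,0),((x-x0)*k,5 if x%20 else 10),(0,0,255),1)
        if x%20==0: cv2.putText(c,str(x),((x-x0)*k-10,20),0,.35,(0,0,255),1)
    for y in range((y0+9)//10*10,y0+h,10):
        cv2.line(c,(0,(y-y0)*k),(5 if y%20 else 10,(y-y0)*k),(0,0,255),1)
        if y%20==0: cv2.putText(c,str(y),(12,(y-y0)*k+4),0,.35,(0,0,255),1)
    return c
p=crop(a,213,125,135,110,4,0);t=crop(a,395,135,50,110,4,0)
cv2.imwrite("pics/top0c.png",np.hstack([p,t]))
p=crop(b,265,120,105,120,5,0);t=crop(b,375,220,50,120,5,0)
cv2.imwrite("pics/side0c.png",np.hstack([p,t]))
```

```text
(no output)
```

View pics/top0c.png

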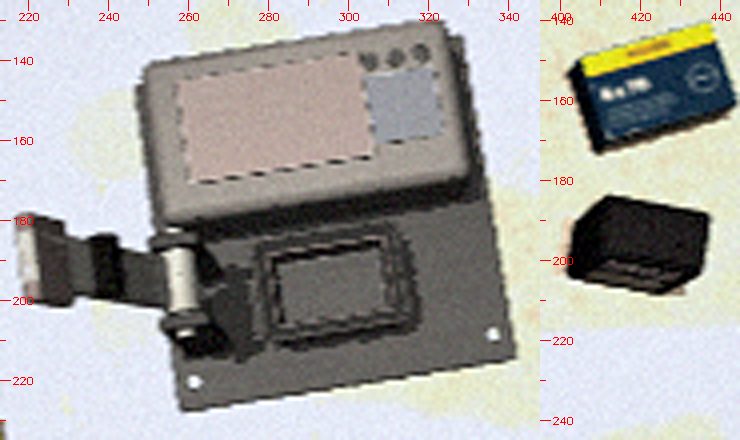

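View pics/side0c.png

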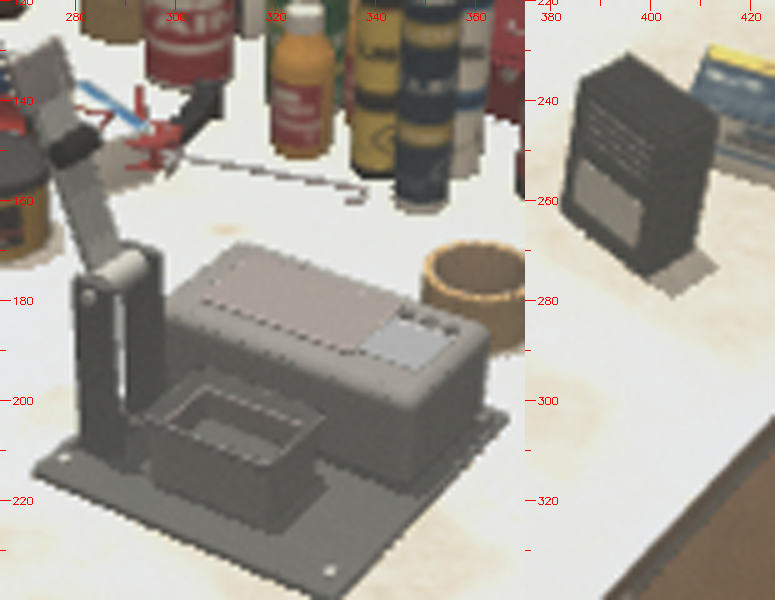

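The top crop puts the well rim corners at about (277.5,187.5), (313,184), (317.5,205.5) and (282,211). The plate's front corners are (258.5,227.5) and (341.5,214.5), and the hinge pin is at (258.5,194.5). In the side crop the plate corners are (271.6,215), (333,240) and (366.6,203.6), and the tank's bottom corners are (382.4,262), (399.6,275.4) and (409.6,267.6). I'll fit both poses by least squares.

```bash
cat > fit.py <<'E'
from station import ctrl, imaging
import numpy as np,cv2
from scipy.optimize import least_squares
np.set_printoptions(precision=4,suppress=True)
C={n:imaging.calibration(n) for n in("top","side")}
def proj(n,P):
    T=np.linalg.inv(C[n]["T"]);q=(T[:3,:3]@np.atleast_2d(P).T+T[:3,3:]);q=C[n]["intrinsics"]@q
    return (q[:2]/q[2]).T
def world(p,P):
    P=np.atleast_2d(P).astype(float);c,s=np.cos(p[2]),np.sin(p[2])
    return np.c_[p[0]+c*P[:,0]-s*P[:,1],p[1]+s*P[:,0]+c*P[:,1],P[:,2]]
def fit(obs,p0):
    def r(p): return np.concatenate([(proj(n,world(p,np.array(P)/1000))[0]-uv) for n,P,uv in obs])
    o=least_squares(r,p0,loss="soft_l1");return o.x,r(o.x).reshape(-1,2)
E
python3 - <<'E'
from fit import *
pr=[("top",(-70,125,6),(258.5,227.5)),("top",(-70,-125,6),(341.5,214.5)),("top",(0,0,62),(297.5,197)),("top",(0,95,147),(258.5,194.5)),
("side",(-70,125,6),(271.6,215)),("side",(-70,-125,6),(333,240)),("side",(180,-125,6),(366.6,203.6)),("side",(0,95,147),(288.6,174.5))]
x,r=fit(pr,[.42,.05,.1]);print("printer",x,np.degrees(x[2]));print(r)
best=None
ta=[("side",(-22,37,0),(382.4,262)),("side",(-22,-37,0),(399.6,275.4)),("side",(22,-37,0),(409.6,267.6)),("side",(-22,37,106),(386,238)),("side",(22,37,106),(396,230.8)),("side",(22,-37,106),(413.6,243))]
x,r=fit(ta,[.42,-.25,-.2]);print("tank side",x,np.degrees(x[2]));print(r)
# top-view silhouette: search x,y,yaw by IoU
im=cv2.imread("pics/top0.png")[175:220,390:450];k=8
big=cv2.resize(im,None,fx=k,fy=k,interpolation=cv2.INTER_CUBIC).max(2)
m=(big<75).astype('uint8');nl,l,st,ce=cv2.connectedComponentsWithStats(m);i=1+st[1:,4].argmax();m=(l==i)
print(st[i],big[m].mean(),np.median(big))
box=np.array([(a,b,h) for a in(-.022,.022) for b in(-.037,.037) for h in(0,.106)]+[(a,b,.11) for a in(-.02,.02) for b in(-.035,.035)])
def iou(p):
    q=(proj("top",world(p,box))-[390,175]+.5)*k-.5
    z=np.zeros(m.shape,'uint8');cv2.fillConvexPoly(z,cv2.convexHull(np.round(q*16).astype(np.int32)),1,shift=4)
    return -(z.astype(bool)&m).sum()/(z.astype(bool)|m).sum()
from scipy.optimize import minimize
o=min((minimize(iou,[x[0],x[1],y],method="Nelder-Mead",options=dict(initial_simplex=np.array([[x[0],x[1],y]]*4)+np.vstack([np.zeros(3),np.diag([.01,.01,.1])]))) for y in x[2]+np.radians([-15,0,15])),key=lambda o:o.fun)
print("tank top",o.x,np.degrees(o.x[2]),o.fun)
# overlay both estimates
v=cv2.convertScaleAbs(cv2.resize(im,None,fx=10,fy=10,interpolation=cv2.INTER_CUBIC),alpha=2.5)
for p,c in((x,(0,0,255)),(o.x,(0,255,0))):
    q=((proj("top",world(p,box[:8]))-[390,175]+.5)*10).astype(int)
    for a in range(8):
        for b in range(a):
            if bin(a^b).count("1")==1: cv2.line(v,tuple(map(int,q[a])),tuple(map(int,q[b])),c,1)
cv2.imwrite("pics/tankfit.png",v)
E
```

```text
printer [0.5924 0.0813 0.1869] 10.709820115443245
[[ 0.1611  0.4541]
 [ 1.8711 -0.1468]
 [-1.0015 -2.3872]
 [ 0.1901  0.5152]
 [-0.6718 -0.5754]
 [-0.911   0.7605]
 [ 0.979  -0.3649]
 [ 0.0412 -0.6889]]
tank side [ 0.6015 -0.2633 -0.1298] -7.438254475684731
[[-0.861   0.1772]
 [ 0.3351  0.7713]
 [ 0.2031  1.906 ]
 [-0.5616 -2.4271]
 [-0.29   -1.1833]
 [ 1.7111 -0.2599]]
[   91    70   291   201 44888] 18.252673320263767 136.0
tank top [ 0.5982 -0.2614 -0.1474] -8.448098270200992 -0.9492013117528827
```

View pics/tankfit.png

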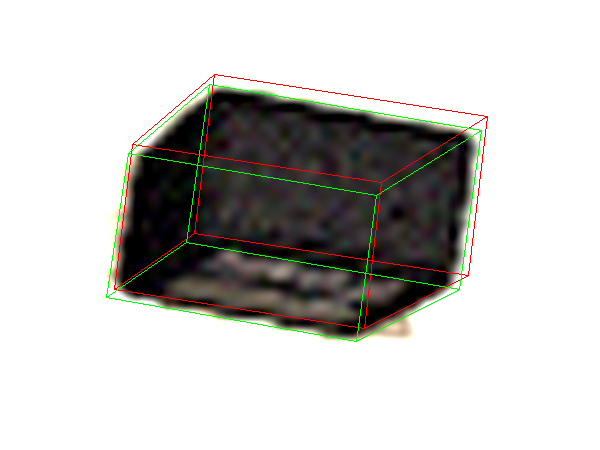

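The overlay shows the top-view fit (green) following the tank's silhouette to within about 1 px. The well's centre residual of 2.4 px in the printer fit is too large, so I'll check it enlarged with the model overlaid.

Run:
```python
from fit import *
av={n:np.mean([imaging.read_camera(n) for _ in range(5)],0)[:,:,::-1] for n in C}
np.savez("av.npz",**av)
p=[.5924,.0813,.1869]
def view(n,x0,y0,w,h,k,g):
    v=cv2.resize(np.clip(av[n][y0:y0+h,x0:x0+w]*g,0,255).astype('uint8'),None,fx=k,fy=k,interpolation=cv2.INTER_CUBIC)
    def poly(P,c):
        q=((proj(n,world(p,np.array(P)/1000))-[x0,y0]+.5)*k).astype(np.int32);cv2.polylines(v,[q],True,c,1)
    poly([(-25,-40,62),(25,-40,62),(25,40,62),(-25,40,62)],(0,255,0))
    poly([(52,-110,85),(172,-110,85),(172,110,85),(52,110,85)],(255,255,0))
    for z,c in((0,(0,0,255)),(10,(255,0,255))):poly([(-70,-125,z),(180,-125,z),(180,125,z),(-70,125,z)],c)
    for x in range((x0+9)//10*10,x0+w,10): cv2.putText(v,str(x),((x-x0)*k,10),0,.3,(0,0,255),1);cv2.line(v,((x-x0)*k,10),((x-x0)*k,16),(0,0,255),1)
    for y in range((y0+9)//10*10,y0+h,10): cv2.putText(v,str(y),(8,(y-y0)*k),0,.3,(0,0,255),1);cv2.line(v,(0,(y-y0)*k),(7,(y-y0)*k),(0,0,255),1)
    return v
a=view("top",250,160,95,70,8,3.0);cv2.imwrite("pics/well_top.png",a)
b=view("side",270,165,100,75,8,2.0);cv2.imwrite("pics/well_side.png",b)
```

```text
(no output)
```

View pics/well_top.png

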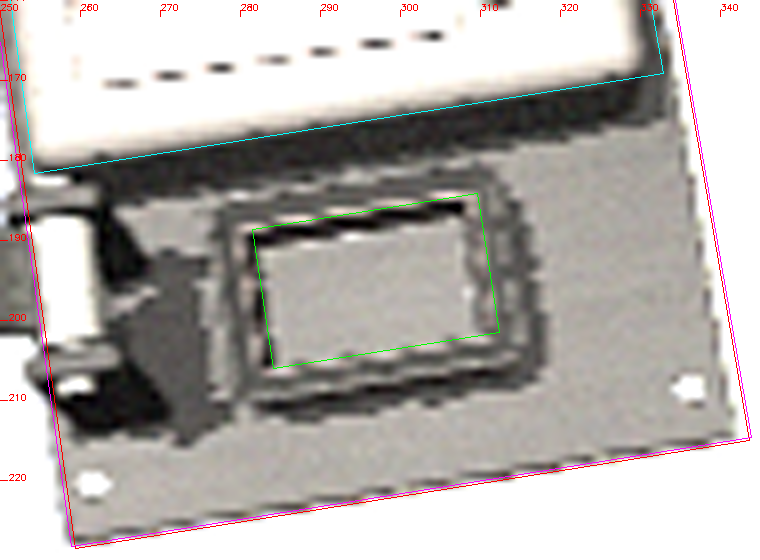

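View pics/well_side.png

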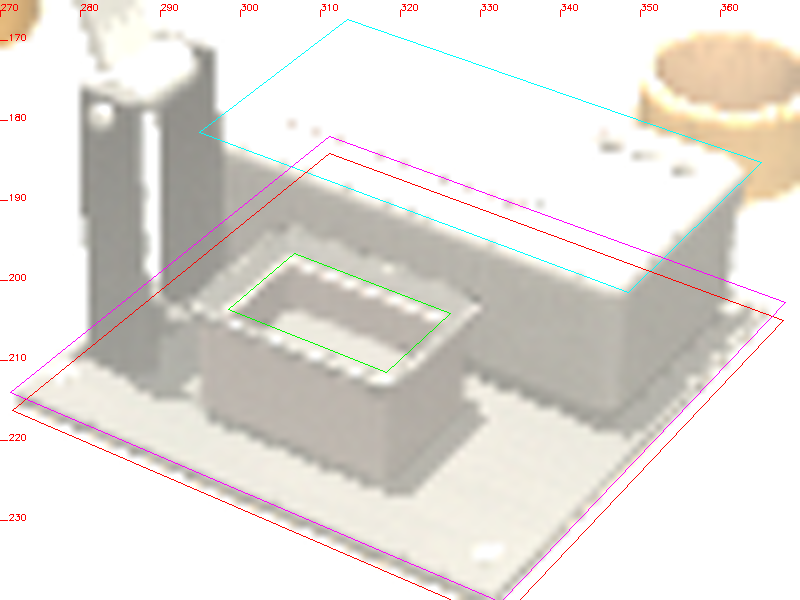

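The top crop has the mouth overlay on the well to within about 1 px. The plate's right edge is really about 1.4 px left of the fit, so the true y is probably slightly larger. I'll sample intensity profiles across the mouth plane, where the rim is symmetric, to get its centre.

Run:
```python
from fit import *
av=np.load("av.npz");p=[.5924,.0813,.1869]
for n in C:
    g=av[n].mean(2).astype(np.float32)
    for ax in "xy":
        s=np.arange(-66 if ax=="y" else -52,67 if ax=="y" else 53,2.)
        acc=[]
        for o in np.linspace(-12,12,13) if ax=="y" else np.linspace(-25,25,21):
            P=np.c_[s,0*s+o,0*s+62] if ax=="x" else np.c_[0*s+o,s,0*s+62]
            q=proj(n,world(p,P/1000)).astype(np.float32)
            acc.append(cv2.remap(g,q[:,:1],q[:,1:],cv2.INTER_LINEAR)[:,0])
        print(n,ax,' '.join(f"{int(a)}:{int(b)}" for a,b in zip(s,np.mean(acc,0))))
```

```text
top x -52:59 -50:59 -48:58 -46:46 -44:31 -42:23 -40:17 -38:15 -36:33 -34:43 -32:34 -30:31 -28:43 -26:56 -24:58 -22:60 -20:59 -18:59 -16:60 -14:61 -12:60 -10:59 -8:60 -6:61 -4:60 -2:59 0:59 2:59 4:59 6:59 8:57 10:57 12:58 14:60 16:60 18:37 20:14 22:11 24:29 26:53 28:40 30:31 32:31 34:33 36:45 38:47 40:34 42:25 44:17 46:14 48:14 50:15 52:15
top y -66:57 -64:57 -62:58 -60:57 -58:52 -56:42 -54:32 -52:28 -50:29 -48:35 -46:38 -44:37 -42:34 -40:41 -38:41 -36:40 -34:44 -32:54 -30:61 -28:59 -26:59 -24:59 -22:59 -20:59 -18:59 -16:59 -14:59 -12:59 -10:60 -8:59 -6:59 -4:59 -2:59 0:59 2:59 4:59 6:59 8:59 10:59 12:59 14:59 16:59 18:59 20:59 22:59 24:59 26:59 28:58 30:58 32:58 34:59 36:58 38:49 40:31 42:24 44:34 46:39 48:32 50:28 52:32 54:42 56:49 58:51 60:45 62:36 64:29 66:28
side x -52:90 -50:90 -48:90 -46:90 -44:89 -42:89 -40:88 -38:88 -36:93 -34:104 -32:112 -30:114 -28:112 -26:110 -24:110 -22:111 -20:111 -18:111 -16:111 -14:110 -12:106 -10:101 -8:95 -6:91 -4:89 -2:89 0:89 2:89 4:89 6:89 8:89 10:90 12:91 14:95 16:103 18:113 20:117 22:113 24:107 26:103 28:102 30:102 32:102 34:102 36:102 38:101 40:98 42:94 44:90 46:88 48:88 50:88 52:88
side y -66:84 -64:84 -62:85 -60:85 -58:85 -56:85 -54:85 -52:85 -50:90 -48:99 -46:106 -44:103 -42:97 -40:94 -38:92 -36:92 -34:92 -32:93 -30:93 -28:93 -26:93 -24:93 -22:94 -20:94 -18:93 -16:92 -14:92 -12:93 -10:93 -8:93 -6:93 -4:94 -2:94 0:94 2:93 4:93 6:92 8:93 10:93 12:93 14:93 16:92 18:90 20:89 22:88 24:87 26:87 28:86 30:85 32:85 34:88 36:95 38:108 40:115 42:108 44:101 46:99 48:98 50:98 52:99 54:100 56:98 58:91 60:84 62:80 64:78 66:77
```

The rim profiles shift the well centre by about (+2,+4) mm in its own frame, to about (0.594,0.086), with a yaw of 10.7°. The tank is at about (0.598,-0.261) with a yaw of -8.4°. I'll turn the tool +76.5° about its z axis while rising, then travel to above the tank.

The manual's scale: shifts go in shares of 50 mm and turns go in shares of 120 degrees. Converting my numbers, -0.005 m is -0.1, 8.5 degrees / 120 = 0.0708.

```bash
python3 nudge.py '[[[0, 0, -0.1, 0, 0, 0.0708], [0, 0, -0.1, 0, 0, 0.0708], [0, 0, -0.1, 0, 0, 0.0708], [0, 0, -0.1, 0, 0, 0.0708], [0, 0, -0.1, 0, 0, 0.0708], [0, 0, -0.1, 0, 0, 0.0708], [0, 0, -0.1, 0, 0, 0.0708], [0, 0, -0.1, 0, 0, 0.0708], [0, 0, -0.1, 0, 0, 0.0708]]]' 0.085
python3 nudge.py '[[[-0.82, 0.512, 0, 0, 0, 0], [-0.82, 0.512, 0, 0, 0, 0], [-0.82, 0.512, 0, 0, 0, 0], [-0.82, 0.512, 0, 0, 0, 0], [-0.82, 0.512, 0, 0, 0, 0], [-0.82, 0.512, 0, 0, 0, 0], [-0.82, 0.512, 0, 0, 0, 0], [-0.82, 0.512, 0, 0, 0, 0], [-0.82, 0.512, 0, 0, 0, 0], [-0.82, 0.512, 0, 0, 0, 0], [-0.82, 0.512, 0, 0, 0, 0], [-0.82, 0.512, 0, 0, 0, 0], [-0.82, 0.512, 0, 0, 0, 0], [-0.82, 0.512, 0, 0, 0, 0], [-0.82, 0.512, 0, 0, 0, 0], [-0.82, 0.512, 0, 0, 0, 0], [-0.82, 0.512, 0, 0, 0, 0], [-0.82, 0.512, 0, 0, 0, 0], [-0.82, 0.512, 0, 0, 0, 0], [0, 0, 0, 0, 0, 0]]]'
cat > go.py <<'E'
# shows offset to a world target in tool axes: go.py x y z [heading of tool y, deg]
import sys;from fit import *
s=ctrl.get_state();R=np.array(s["orientation"]);a=list(map(float,sys.argv[1:]))
print("t",s["t"],"pos",s["ee_pos"],"F",s["ft_force"],"w",s["width"])
print("tool delta",R.T@(np.array(a[:3])-s["ee_pos"]),"tilt z",R[:,2])
h=np.degrees(np.arctan2(R[1,1],R[0,1]));print("heading",h,"turn tool z by",h-a[3] if len(a)>3 else "")
E
python3 go.py .598 -.261 .285 -8.4
```

```text
t: 1.5
ee_pos: [0.2335, 0.5798, 0.2876]
orientation: [[0.153, 0.988, 0.0], [0.988, -0.153, 0.0], [0.0, 0.0, -1.0]]
ft_force: [0.7, -0.9, 0.5]
width: 0.0851
gripper_force: 0.0
t: 3.5
ee_pos: [0.6021, -0.2678, 0.2859]
orientation: [[0.152, 0.988, 0.001], [0.988, -0.152, -0.002], [-0.002, 0.001, -1.0]]
ft_force: [-0.2, 0.1, 0.1]
width: 0.0849
gripper_force: 0.0
t 3.5 pos [ 0.6021 -0.2678  0.2859] F [-0.1513  0.1087  0.1219] w 0.08488751249132742
tool delta [ 0.0061 -0.0051  0.0009] tilt z [ 0.0008 -0.0021 -1.    ]
heading -8.719782249507967 turn tool z by -0.3197822495079663
```

Scaled: 0.04 m is 0.8, 0.03 m is 0.6, -0.3 degrees / 120 = -0.0025.

```bash
python3 nudge.py '[[[0.12, -0.1, 0.08, 0, 0, -0.0025], [0, 0, 0.8, 0, 0, 0], [0, 0, 0.8, 0, 0, 0], [0, 0, 0.6, 0, 0, 0], [0, 0, 0, 0, 0, 0]]]'; python3 go.py .598 -.261 .082 -8.4
python3 - <<'E'
from station import ctrl, imaging
import cv2
a=imaging.read_camera("side")[170:300,340:470];b=imaging.read_camera("top")[140:240,370:470]
import numpy as np
a=cv2.resize(a[:,:,::-1],(520,520)[:2] if 0 else (400,400));b=cv2.convertScaleAbs(cv2.resize(b[:,:,::-1],(400,400)),alpha=1.8)
cv2.imwrite("pics/pre.png",np.hstack([a,b]))
E
```

```text
t: 4.0
ee_pos: [0.5917, -0.2513, 0.1681]
orientation: [[0.14, 0.99, -0.01], [0.99, -0.14, 0.006], [0.004, -0.011, -1.0]]
ft_force: [-1.1, 0.0, -0.4]
width: 0.0855
gripper_force: 0.0
t 4.0 pos [ 0.5917 -0.2513  0.1681] F [-1.1479  0.0412 -0.4119] w 0.08546162601971037
tool delta [-0.0091  0.0085  0.0859] tilt z [-0.01    0.0058 -0.9999]
heading -8.022002638883821 turn tool z by 0.3779973611161793
```

View pics/pre.png

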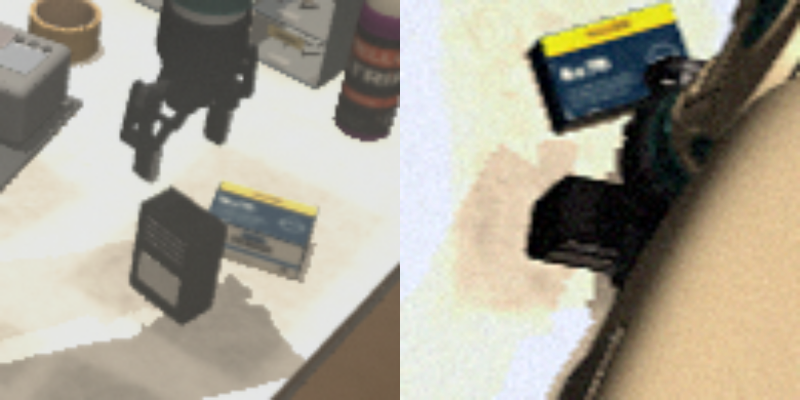

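The side view shows the gripper above and slightly behind the tank with the fingers open either side, and the screw box is clear. The arm may still have been settling, so I'll read the pose again.

```bash
python3 go.py .598 -.261 .082 -8.4;python3 nudge.py '[[[0, 0, 0, 0, 0, 0], [0, 0, 0, 0, 0, 0], [0, 0, 0, 0, 0, 0]]]'>/dev/null; python3 go.py .598 -.261 .082 -8.4
```

```text
t 4.1 pos [ 0.5956 -0.2538  0.1737] F [-0.3933  0.0996  0.9792] w 0.08530987951557596
tool delta [-0.0069  0.0035  0.0917] tilt z [-0.001   0.0008 -1.    ]
heading -8.047068535940964 turn tool z by 0.3529314640590364
t 4.4 pos [ 0.5974 -0.256   0.1755] F [ 0.045  -0.8181 -0.2073] w 0.08505358508621268
tool delta [-0.0048  0.001   0.0935] tilt z [ 0.0031 -0.0017 -1.    ]
heading -8.126156204162541 turn tool z by 0.2738437958374593
```

Scaled: 0.02 m is 0.4, 0.012 m is 0.24, 0.3 degrees / 120 = 0.0025.

```bash
python3 nudge.py '[[[-0.08, 0.02, 0.4, 0, 0, 0.0025], [0, 0, 0.4, 0, 0, 0], [0, 0, 0.4, 0, 0, 0], [0, 0, 0.4, 0, 0, 0], [0, 0, 0.24, 0, 0, 0], [0, 0, 0, 0, 0, 0], [0, 0, 0, 0, 0, 0], [0, 0, 0, 0, 0, 0], [0, 0, 0, 0, 0, 0]]]'; python3 go.py .598 -.261 .082 -8.4
```

```text
t: 5.3
ee_pos: [0.5977, -0.2601, 0.0828]
orientation: [[0.147, 0.989, 0.002], [0.989, -0.147, -0.001], [-0.001, 0.002, -1.0]]
ft_force: [0.1, -0.6, -0.0]
width: 0.0849
gripper_force: 0.0
t 5.3 pos [ 0.5977 -0.2601  0.0828] F [ 0.0517 -0.5946 -0.0259] w 0.0849352166423258
tool delta [-0.0008  0.0004  0.0008] tilt z [ 0.0022 -0.0012 -1.    ]
heading -8.43216108367584 turn tool z by -0.03216108367583992
```

Aligned. I'll close the fingers and lift.

Scaled: -0.04 m is -0.8, -0.03 m is -0.6.

```bash
python3 nudge.py '[[[0, 0, 0, 0, 0, 0], [0, 0, 0, 0, 0, 0], [0, 0, 0, 0, 0, 0], [0, 0, 0, 0, 0, 0], [0, 0, 0, 0, 0, 0], [0, 0, 0, 0, 0, 0], [0, 0, 0, 0, 0, 0], [0, 0, 0, 0, 0, 0]]]' 0.03 50
python3 nudge.py '[[[0, 0, -0.4, 0, 0, 0], [0, 0, -0.6, 0, 0, 0], [0, 0, -0.8, 0, 0, 0], [0, 0, -0.8, 0, 0, 0], [0, 0, -0.4, 0, 0, 0], [0, 0, 0, 0, 0, 0], [0, 0, 0, 0, 0, 0], [0, 0, 0, 0, 0, 0]]]'; python3 go.py .594 .086 .24 10.7
```

```text
t: 6.1
ee_pos: [0.5974, -0.2598, 0.0818]
orientation: [[0.147, 0.989, 0.001], [0.989, -0.147, -0.001], [-0.0, 0.002, -1.0]]
ft_force: [2.0, 0.2, 3.1]
width: 0.0434
gripper_force: 51.4
t: 6.9
ee_pos: [0.5948, -0.2586, 0.228]
orientation: [[0.147, 0.989, -0.005], [0.989, -0.147, 0.003], [0.002, -0.006, -1.0]]
ft_force: [-0.6, -0.1, -3.0]
width: 0.0435
gripper_force: 51.3
t 6.9 pos [ 0.5948 -0.2586  0.228 ] F [-0.6273 -0.1395 -3.037 ] w 0.043517822878300305
tool delta [ 0.3408 -0.0515 -0.011 ] tilt z [-0.0053  0.0028 -1.    ]
heading -8.435729393773512 turn tool z by -19.13572939377351
```

Scaled: 0.034 m is 0.68, -0.001 m is -0.02, -6.4 degrees / 120 = -0.0533.

```bash
python3 nudge.py '[[[0, 0, 0, 0, 0, -0.0533], [0, 0, 0, 0, 0, -0.0533], [0, 0, 0, 0, 0, -0.0525], [0.68, 0.126, -0.02, 0, 0, 0], [0.68, 0.126, -0.02, 0, 0, 0], [0.68, 0.126, -0.02, 0, 0, 0], [0.68, 0.126, -0.02, 0, 0, 0], [0.68, 0.126, -0.02, 0, 0, 0], [0.68, 0.126, -0.02, 0, 0, 0], [0.68, 0.126, -0.02, 0, 0, 0], [0.68, 0.126, -0.02, 0, 0, 0], [0.68, 0.126, -0.02, 0, 0, 0], [0.68, 0.126, -0.02, 0, 0, 0], [0, 0, 0, 0, 0, 0], [0, 0, 0, 0, 0, 0], [0, 0, 0, 0, 0, 0], [0, 0, 0, 0, 0, 0]]]'; python3 go.py .594 .086 .24 10.7
```

```text
t: 8.6
ee_pos: [0.5953, 0.0852, 0.2404]
orientation: [[-0.184, 0.983, -0.002], [0.983, 0.184, -0.0], [-0.0, -0.002, -1.0]]
ft_force: [-0.4, -0.0, -1.7]
width: 0.0432
gripper_force: 51.3
t 8.6 pos [0.5953 0.0852 0.2404] F [-0.4208 -0.0001 -1.7252] w 0.04321139079436385
tool delta [ 0.0011 -0.0011  0.0004] tilt z [-0.0016 -0.0003 -1.    ]
heading 10.585565021048884 turn tool z by -0.11443497895111499
```

```bash
python3 nudge.py '[[[0.02, -0.02, 0.4, 0, 0, 0], [0, 0, 0.4, 0, 0, 0], [0, 0, 0.4, 0, 0, 0], [0, 0, 0.3, 0, 0, 0], [0, 0, 0, 0, 0, 0], [0, 0, 0, 0, 0, 0], [0, 0, 0, 0, 0, 0], [0, 0, 0, 0, 0, 0]]]'; python3 go.py .594 .086 .167 10.7
python3 - <<'E'
from fit import *
s=ctrl.get_state();e=s["ee_pos"];z=e[2]-.082;pt=[e[0],e[1],.1869];pw=[.594,.086,.1869]
v=np.mean([imaging.read_camera("side") for _ in range(3)],0)[:,:,::-1]
x0,y0,w,h,k=265,130,100,105,5.5
o=cv2.resize(np.clip(v[y0:y0+h,x0:x0+w]*1.8,0,255).astype('uint8'),None,fx=k,fy=k,interpolation=cv2.INTER_CUBIC)
def poly(p,P,c): cv2.polylines(o,[((proj("side",world(p,P))-[x0,y0]+.5)*k).astype(np.int32)],True,c,1)
for hh in(0,.106): poly(pt,[(a,b,z+hh) for a,b in((-.022,-.037),(.022,-.037),(.022,.037),(-.022,.037))],(0,0,255))
poly(pw,[(a,b,.062) for a,b in((-.025,-.04),(.025,-.04),(.025,.04),(-.025,.04))],(0,255,0))
poly(pw,[(a,b,.062) for a,b in((-.038,-.053),(.038,-.053),(.038,.053),(-.038,.053))],(255,0,0))
cv2.imwrite("pics/pre_in.png",o)
E
```

```text
t: 9.4
ee_pos: [0.5956, 0.087, 0.1677]
orientation: [[-0.185, 0.983, 0.003], [0.983, 0.185, 0.0], [-0.0, 0.003, -1.0]]
ft_force: [0.0, 0.5, -2.3]
width: 0.0433
gripper_force: 51.3
t 9.4 pos [0.5956 0.087  0.1677] F [ 0.0289  0.5291 -2.2801] w 0.04332856169435542
tool delta [-0.0007 -0.0017  0.0007] tilt z [ 0.0026  0.0001 -1.    ]
heading 10.661042170098842 turn tool z by -0.03895782990115748
```

View pics/pre_in.png

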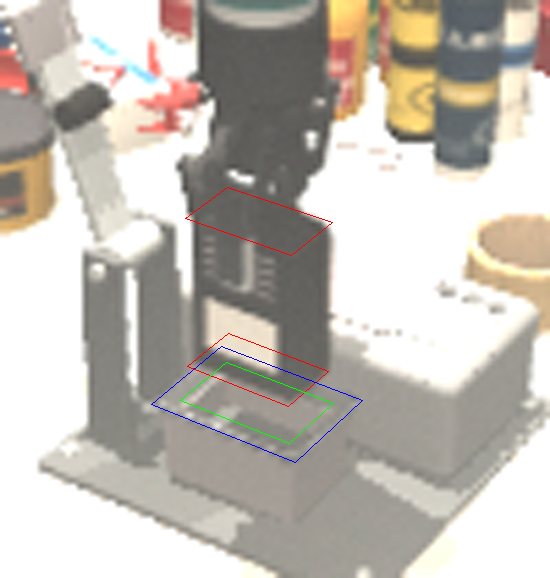

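The side view shows the tank upright above the mouth, about 1 to 2 mm towards -y relative to the tool. Its bottom edge is near (195..328, 360..400) and the mouth overlay fits the rim. I'll apply a small correction and insert in stages while watching the force.

Scaled: 0.012 m is 0.24, 0.01 m is 0.2.

```bash
python3 nudge.py '[[[0.008, -0.024, 0.24, 0, 0, 0], [0, 0, 0.2, 0, 0, 0], [0, 0, 0.12, 0, 0, 0], [0, 0, 0.12, 0, 0, 0], [0, 0, 0, 0, 0, 0], [0, 0, 0, 0, 0, 0], [0, 0, 0, 0, 0, 0]]]'; python3 go.py .594 .087 .114 10.7
```

```text
t: 10.25
ee_pos: [0.5937, 0.0872, 0.1327]
orientation: [[-0.185, 0.983, 0.001], [0.983, 0.185, 0.0], [-0.0, 0.001, -1.0]]
ft_force: [-0.2, -0.4, -1.9]
width: 0.0436
gripper_force: 51.3
t 10.25 pos [0.5937 0.0872 0.1327] F [-0.2045 -0.381  -1.8643] w 0.04357543155384753
tool delta [-0.0002  0.0002  0.0187] tilt z [ 0.0009  0.     -1.    ]
heading 10.66713248966363 turn tool z by -0.03286751033637003
```

Bottom at 51 mm, inside the mouth with no contact force. Continuing down.

Scaled: 0.005 m is 0.1, 0.004 m is 0.08.

```bash
python3 nudge.py '[[[0, 0, 0.1, 0, 0, 0], [0, 0, 0.1, 0, 0, 0], [0, 0, 0.08, 0, 0, 0], [0, 0, 0.06, 0, 0, 0], [0, 0, 0, 0, 0, 0], [0, 0, 0, 0, 0, 0], [0, 0, 0, 0, 0, 0]]]'; python3 go.py .594 .087 .114 10.7
```

```text
t: 10.95
ee_pos: [0.5935, 0.0872, 0.1155]
orientation: [[-0.185, 0.983, 0.0], [0.983, 0.185, 0.0], [-0.0, 0.0, -1.0]]
ft_force: [-0.3, 0.1, -2.3]
width: 0.0436
gripper_force: 51.3
t 10.95 pos [0.5935 0.0872 0.1155] F [-0.2937  0.0675 -2.3301] w 0.043647746945022194
tool delta [-0.0003  0.0005  0.0015] tilt z [ 0.0004  0.     -1.    ]
heading 10.667184311641762 turn tool z by -0.03281568835823734
```

Scaled: 0.001 m is 0.02.

```bash
python3 nudge.py '[[[0, 0, 0.02, 0, 0, 0], [0, 0, 0, 0, 0, 0], [0, 0, 0, 0, 0, 0]]]'
python3 nudge.py '[[[0, 0, 0, 0, 0, 0], [0, 0, 0, 0, 0, 0], [0, 0, 0, 0, 0, 0], [0, 0, 0, 0, 0, 0], [0, 0, 0, 0, 0, 0], [0, 0, 0, 0, 0, 0], [0, 0, 0, 0, 0, 0]]]' 0.085
python3 nudge.py '[[[0, 0, -0.4, 0, 0, 0], [0, 0, -0.6, 0, 0, 0], [0, 0, -0.8, 0, 0, 0], [0, 0, -0.9, 0, 0, 0], [0, 0, -0.9, 0, 0, 0], [0, 0, -0.8, 0, 0, 0], [0, 0, 0, 0, 0, 0], [0, 0, 0, 0, 0, 0], [0, 0, 0, 0, 0, 0], [0, 0, 0, 0, 0, 0]]]'
cat > rel.py <<'E'
# printer-frame TCP, and tool delta to printer-frame target (mm): rel.py y z
import sys;from fit import *
s=ctrl.get_state();R=np.array(s["orientation"]);y,z=map(float,sys.argv[1:])
W=world([.594,.0865,.1869],[[0,y/1000,z/1000]])[0];c,n=np.cos(.1869),np.sin(.1869);d=np.array(s["ee_pos"])-[.594,.0865,0]
print("t",round(s["t"],2),"local xyz mm",1000*np.array([c*d[0]+n*d[1],-n*d[0]+c*d[1],d[2]]),"F",np.array(s["ft_force"]),"tool delta",R.T@(W-s["ee_pos"]))
E
python3 rel.py 215 335
python3 - <<'E'
from fit import *
a=imaging.read_camera("side")[110:235,260:370,::-1];b=imaging.read_camera("top")[120:245,210:340,::-1]
a=cv2.resize(np.clip(a*1.7,0,255).astype('uint8'),(440,500));b=cv2.resize(np.clip(b*2.,0,255).astype('uint8'),(360,346));b=cv2.copyMakeBorder(b,0,154,0,0,0)
cv2.imwrite("pics/placed.png",np.hstack([a,b]))
E
```

```text
t: 11.25
ee_pos: [0.5933, 0.0872, 0.1144]
orientation: [[-0.185, 0.983, 0.0], [0.983, 0.185, 0.0], [0.0, 0.0, -1.0]]
ft_force: [0.4, 0.3, -2.3]
width: 0.0438
gripper_force: 51.3
t: 11.95
ee_pos: [0.5933, 0.0872, 0.1143]
orientation: [[-0.185, 0.983, -0.0], [0.983, 0.185, 0.0], [0.0, -0.0, -1.0]]
ft_force: [1.0, 0.3, -0.2]
width: 0.0851
gripper_force: 0.0
t: 12.95
ee_pos: [0.5922, 0.0871, 0.3321]
orientation: [[-0.185, 0.983, -0.004], [0.983, 0.185, -0.0], [0.001, -0.004, -1.0]]
ft_force: [-0.3, 0.1, -0.6]
width: 0.0847
gripper_force: 0.0
t 12.95 local xyz mm [ -1.6457   0.9588 332.0633] F [-0.2597  0.0958 -0.6295] tool delta [ 0.214   0.0015 -0.0028]
```

View pics/placed.png

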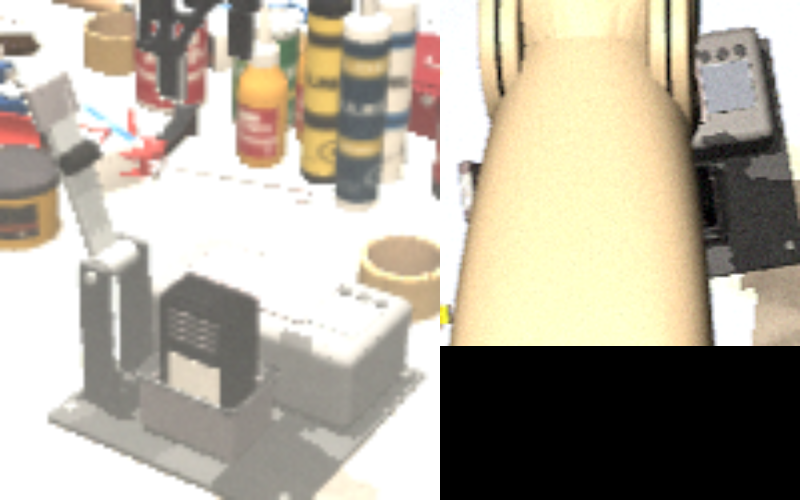

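The side view shows the tank upright in the well and the clamp arm still leaning back, with its end near crop (50,95). Next I'll close the fingers, go over and behind the arm, and come down to push height.

The manual's scale: shifts go in shares of 50 mm and turns go in shares of 120 degrees. Converting my numbers, 0.03 m is 0.6, 0.028 m is 0.56.

```bash
python3 nudge.py '[[[0, 0, -0.2, 0, 0, 0], [0.2, 0, 0, 0, 0, 0], [0.6, 0, 0, 0, 0, 0], [0.6, 0, 0, 0, 0, 0], [0.6, 0, 0, 0, 0, 0], [0.6, 0, 0, 0, 0, 0], [0.6, 0, 0, 0, 0, 0], [0.6, 0, 0, 0, 0, 0], [0.56, 0, 0, 0, 0, 0], [0, 0, 0, 0, 0, 0], [0, 0, 0, 0, 0, 0], [0, 0, 0, 0, 0, 0]]]' 0 30; python3 rel.py 215 283
```

```text
t: 14.25
ee_pos: [0.553, 0.3011, 0.3445]
orientation: [[-0.185, 0.983, 0.0], [0.983, 0.185, -0.0], [-0.0, 0.0, -1.0]]
ft_force: [-0.0, 1.0, -0.2]
width: 0.0003
gripper_force: 0.0
t 14.25 local xyz mm [ -0.4496 218.465  344.4812] F [-0.0007  1.018  -0.1828] tool delta [-0.0034  0.0004  0.0615]
```

Scaled: 0.03 m is 0.6, -0.015 m is -0.3.

```bash
python3 nudge.py '[[[0, 0, 0.6, 0, 0, 0], [0, 0, 0.6, 0, 0, 0], [0, 0, 0, 0, 0, 0], [-0.3, 0, 0, 0, 0, 0], [-0.3, 0, 0, 0, 0, 0], [-0.3, 0, 0, 0, 0, 0], [-0.3, 0, 0, 0, 0, 0], [-0.3, 0, 0, 0, 0, 0], [-0.3, 0, 0, 0, 0, 0], [0, 0, 0, 0, 0, 0], [0, 0, 0, 0, 0, 0]]]'; python3 rel.py 45 283
```

```text
t: 15.35
ee_pos: [0.5696, 0.2116, 0.2842]
orientation: [[-0.184, 0.983, -0.0], [0.983, 0.184, -0.002], [-0.002, -0.001, -1.0]]
ft_force: [-0.5, -1.0, -0.4]
width: 0.0
gripper_force: 0.0
t 15.35 local xyz mm [ -0.7022 127.4011 284.215 ] F [-0.5029 -1.0143 -0.3686] tool delta [-0.0824  0.0009  0.0013]
```

Scaled: -0.012 m is -0.24.

```bash
python3 nudge.py '[[[-0.24, 0, 0, 0, 0, 0], [-0.24, 0, 0, 0, 0, 0], [-0.24, 0, 0, 0, 0, 0]]]'; python3 rel.py 45 283;  python3 nudge.py '[[[-0.24, 0, 0, 0, 0, 0], [-0.24, 0, 0, 0, 0, 0], [-0.24, 0, 0, 0, 0, 0], [-0.2, 0, 0, 0, 0, 0]]]'; python3 rel.py 45 283
python3 - <<'E'
from fit import *
a=imaging.read_camera("side")[90:235,240:370,::-1]
cv2.imwrite("pics/push.png",cv2.resize(np.clip(a*1.5,0,255).astype('uint8'),None,fx=4,fy=4,interpolation=cv2.INTER_CUBIC))
E
```

```text
t: 15.65
ee_pos: [0.5759, 0.1774, 0.284]
orientation: [[-0.186, 0.983, -0.001], [0.983, 0.186, 0.001], [0.001, -0.001, -1.0]]
ft_force: [0.1, 5.3, -2.5]
width: -0.0002
gripper_force: 2.0
t 15.65 local xyz mm [ -0.8768  92.6943 283.9721] F [ 0.0526  5.2936 -2.4752] tool delta [-0.0477  0.0009  0.0009]
t: 16.05
ee_pos: [0.5848, 0.1311, 0.2841]
orientation: [[-0.185, 0.983, -0.001], [0.983, 0.185, -0.0], [-0.0, -0.001, -1.0]]
ft_force: [-1.4, 4.5, -1.4]
width: 0.0
gripper_force: 1.7
t 16.05 local xyz mm [ -0.7778  45.5857 284.062 ] F [-1.3818  4.451  -1.3734] tool delta [-0.0006  0.0008  0.0011]
```

View pics/push.png

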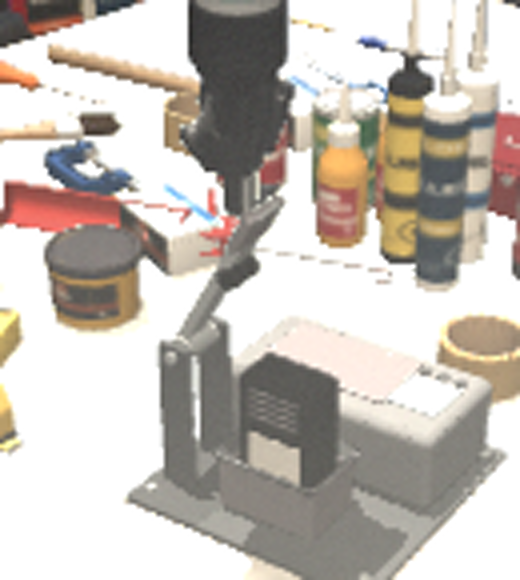

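The side view shows the fingers behind the thumb plate and the arm past upright at about 60°, with the tank still standing in the well. I'll follow the arc.

Scaled: 0.012 m is 0.24, -0.011 m is -0.22.

```bash
python3 nudge.py '[[[-0.22, 0, 0.12, 0, 0, 0], [-0.22, 0, 0.14, 0, 0, 0], [-0.2, 0, 0.16, 0, 0, 0], [-0.2, 0, 0.16, 0, 0, 0], [-0.16, 0, 0.18, 0, 0, 0], [-0.16, 0, 0.2, 0, 0, 0], [-0.14, 0, 0.22, 0, 0, 0], [-0.12, 0, 0.22, 0, 0, 0], [-0.1, 0, 0.24, 0, 0, 0], [-0.08, 0, 0.24, 0, 0, 0]]]'; python3 rel.py -45 164
```

```text
t: 17.1
ee_pos: [0.6002, 0.0529, 0.1894]
orientation: [[-0.185, 0.983, 0.001], [0.983, 0.185, -0.001], [-0.001, 0.001, -1.0]]
ft_force: [1.6, -1.7, 4.5]
width: -0.0001
gripper_force: 1.9
t 17.1 local xyz mm [ -0.1823 -34.2045 189.404 ] F [ 1.554  -1.7326  4.4642] tool delta [-0.0108  0.0002  0.0254]
```

```bash
python3 nudge.py '[[[-0.06, 0, 0.16, 0, 0, 0], [-0.06, 0, 0.16, 0, 0, 0], [-0.06, 0, 0.1, 0, 0, 0], [0, 0, 0.06, 0, 0, 0], [0, 0, 0.04, 0, 0, 0], [0, 0, 0, 0, 0, 0], [0, 0, 0, 0, 0, 0]]]'; python3 rel.py -45 164
```

```text
t: 17.8
ee_pos: [0.6007, 0.0453, 0.164]
orientation: [[-0.186, 0.983, -0.001], [0.983, 0.186, 0.0], [0.001, -0.001, -1.0]]
ft_force: [0.3, 1.6, 2.9]
width: 0.0
gripper_force: 1.6
t 17.8 local xyz mm [ -1.0782 -41.7341 164.0418] F [0.2952 1.6493 2.8583] tool delta [-0.0033  0.0011  0.    ]
```

Scaled: -0.002 m is -0.04, 0.001 m is 0.02.

```bash
python3 nudge.py '[[[-0.04, 0, 0.04, 0, 0, 0], [0, 0, 0.02, 0, 0, 0], [0, 0, 0, 0, 0, 0], [0, 0, 0, 0, 0, 0]]]'; python3 nudge.py '[[[0, 0, 0.02, 0, 0, 0], [0, 0, 0.02, 0, 0, 0], [0, 0, 0, 0, 0, 0], [0, 0, 0, 0, 0, 0]]]'
```

```text
t: 18.2
ee_pos: [0.6009, 0.0452, 0.1639]
orientation: [[-0.187, 0.982, -0.0], [0.982, 0.187, 0.005], [0.005, 0.001, -1.0]]
ft_force: [-6.2, 8.1, 16.0]
width: -0.0003
gripper_force: 8.1
t: 18.6
ee_pos: [0.6009, 0.0452, 0.1637]
orientation: [[-0.187, 0.982, 0.0], [0.982, 0.187, 0.005], [0.004, 0.001, -1.0]]
ft_force: [-8.8, 7.0, 24.4]
width: -0.0001
gripper_force: 12.1
```

The arm is on its hard stop: z holds at 164 mm while the force climbs past 24 N. I'll back off and look.

Scaled: -0.04 m is -0.8, -0.03 m is -0.6.

```bash
python3 nudge.py '[[[0, 0, 0, 0, 0, 0], [0, 0, -0.16, 0, 0, 0], [0, 0, -0.6, 0, 0, 0], [0, 0, -0.8, 0, 0, 0], [0, 0, -0.8, 0, 0, 0], [0, 0, -0.6, 0, 0, 0], [0, 0, 0, 0, 0, 0], [0, 0, 0, 0, 0, 0], [0, 0, 0, 0, 0, 0]]]'
python3 - <<'E'
from fit import *
a=imaging.read_camera("side")[90:330,170:440,::-1]
cv2.imwrite("pics/shut.png",cv2.resize(np.clip(a*1.4,0,255).astype('uint8'),(675,600),interpolation=cv2.INTER_CUBIC))
E
```

```text
t: 19.5
ee_pos: [0.6004, 0.0426, 0.3049]
orientation: [[-0.185, 0.983, -0.004], [0.983, 0.185, -0.001], [0.0, -0.004, -1.0]]
ft_force: [0.4, 0.5, -0.7]
width: 0.0003
gripper_force: 0.0
```

View pics/shut.png

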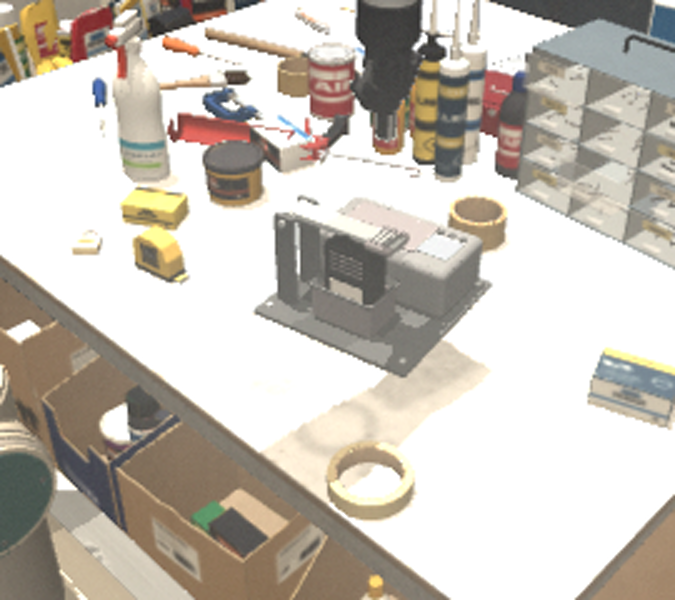

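The arm lies level over the tank, with the tank upright under it, the bystanders unmoved and the robot clear. Handing in.

```bash
python3 -c "
from station import ctrl, imaging
print(ctrl.sign_off())"
```

```text
the job is handed in; nothing more can be done
None
```

The tank is upright in the well, the clamp arm is pressed shut on its hard stop over it, the bystanders look unmoved in the last picture, and I handed the job in just after 19.5 s; the station reported no verdict.

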